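# Air the seedlings

## Robot

A 7-joint arm with a two-finger parallel gripper is mounted at the origin on the work surface. World frame = base frame: x ahead of the robot, y to its left, z up, the work surface at z = 0. Lengths are in m, angles in rad, forces in N, time in s.
With the tool pointing down it reaches from about 0.425 to 0.925 m from the base axis. Payload 6.8 kg.
Tool frame: the origin (TCP) lies midway between the tips of the shut fingers; the grasp point (between the pads) lies 19 mm behind it; z points along the fingers, y is the line along which they close (so a half turn about z gives the same grasp; the last joint's range is limited). The gripper opens to 85 mm and grips with 20 to 120 N. Pads are 22 mm wide; open, the fingers measure 114 mm over their backs; the gripper's body (76 mm by 85 mm) begins 54 mm behind the grasp point. The pads swing forward as they close: fully open they stand 13 mm farther back than shut.
Start: joints at [-1.304, 0.477, 0.022, 1.555, -0.011, 1.109, -0.083], TCP at [0.247, 0.628, 0.231] pointing down, gripper open.
Joint ranges: [-2.96, 2.96], [-0.34, 2.1], [-1.41, 1.46], [0.24, 2.44], [-1.37, 4.51], [0.17, 1.92], [-2.96, 2.96]. Speed limits (rad/s): [2.39, 2.39, 3.14, 3.14, 3.14, 3.14, 3.14].

## Interface

Orientations are given as a unit quaternion [w, x, y, z].
In Python, from station import * gives the robot as it stands.
- The arm moves only by the shell command python3 -m creep 'ROWS' [FORCE]. ROWS is JSON, a list of rows, each a list of 7 numbers: the gripper command: -1 is shut, 1 is fully open, values between are in proportion, then the shift along the world's x, y, z in mm, then the turn, a rotation vector about the world's x, y, z in rad. A call has 1 to 5 rows; each row shifts and turns the commanded pose from where the row before left it; what a row does not reach is not made up. A row lasts 1/8 s, in which the tool goes at most 62.5 mm and 10.7 degrees, less where a joint would pass 70% of its speed; a pose out of reach is approached as far as the arm can. A call is refused whole if a number of a shift passes 62.5 or a number of a turn 0.188, either way. A call with a gripper value outside its range is refused whole. The fingers move at their own pace and stop on an object; FORCE is the grip in N (left out, the last holds). Time passes only in rows, so rows that do not move let the fingers close. It gives the time, the measured TCP pose, the force, the opening and the grip force at its end, in the units of the state.
- get_obs(): the state, without advancing time (a new reading comes with each control period).
- read_camera(name): name is "side" or "top"; returns (picture, depth): 400x640x3 uint8, red, green, blue; 400x640 float32, m along the optical axis (not along the pixel's ray), 0 where there is no reading.
- camera_params(name): a dict with "intrinsics" (3x3 intrinsics, pixels), "cam_to_world" (4x4, takes a point from camera to world coordinates). Camera axes: x right, y up, looking along -z (the intrinsics and any distortion apply to the point x, -y, -z); pixel columns grow to the right and rows downward; lengths in m; the calibration is good to about 2 mm. A picture is of the moment at which its call begins. camera_params takes no time and is no camera call.
- hand_in(): hands the job in; it is judged then, once.
The state is a dict: "t": time; "q": joint angles; "joint_vel": joint speeds; "joint_torque": joint torques, N m; "eef_pos": TCP position; "tool_rot": TCP orientation; "contact_force": force on the tool from outside, world axes, zero at the start; "torque": the same for the moment, N m; "gripper_width": opening from 0.0 (shut) to 1.0 (fully open); "grasp_force": force on a finger pad.
Only numpy, scipy, OpenCV 4.12 (cv2) and the standard library are available. Lean on these libraries where they do the work, as an engineer would, in place of code of your own. Each camera call takes 0.05 s, during which the arm holds its last target. There are 200 camera calls.

## Task

Two small propagators with clear hinged lids stand on the potting bench, one with green seedlings in it and one with bare soil. Lift the lid of the one with the seedlings by its orange bar and swing it up and over past its balance point, so that it stays wide open against its stop when you let go. Leave the other lid shut and the potted fern behind them where it stands.

Things in the scene. Friction and masses are not known exactly. Their poses are not given: they have to be found in the camera images.
- seedling_lid (a joint): Lid of the propagator with green seedlings: clear, 121 x 200 mm, 32 mm high, on a fixed black tray 55 mm high. Hinge angle: 0 shut (at the start), grows as it opens, 1.85 its stop, leaning back past upright. Let go below the balance point (about 1.33) it falls shut, above it falls open onto the stop and stays. Hinge nearly frictionless; lifting takes about 1 N at the bar.
- seedling_bar (a point): Middle of that lid's orange grab bar: round, 12 mm thick, 58 mm above the bench when shut; 100 mm free between its two arms, gap of 28 mm to the lid. Frame turns with the lid: y along bar and hinge; when shut, z is up and x points level from bar to hinge. Hinge line: 155 mm along this x, 3.5 mm below it. Opening takes the bar up and over, to 203 mm high and 46 mm beyond the hinge at the stop.
- bare_lid (a joint): Lid of the other propagator, alike in everything except that it holds bare dark soil. 0 shut, as at the start; grows as it opens. To be left shut.
- fern: Green fern in a terracotta pot 90 mm in diameter and 80 mm high (about 160 mm with leaves), standing loose behind the propagators. Origin: centre of the pot's underside, z up. To be left alone.

How it is judged:
By the outcome, as a careful person would: the job done as asked, in the order asked, and still so for the second after the job is handed in, with the robot touching nothing.
It also fails if it takes over 35 s, if anything falls off the work surface, if the arm or the gripper's body presses on something with over 40 N, if the wrist force passes 120 N, or if a joint passes its speed limit or range.

## Working session

There is one attempt and no reset: what is moved stays moved. The work goes in short steps, Python scripts to look and compute and a shell command to move; the robot and the scene stay as the last step left them, time stands still between calls to the robot, and variables do not carry over. Pictures are saved under pics/ and viewed, at most 10 in all, crops included, and the job is handed in when it is done.

```bash
mkdir -p pics; cat > h.py <<'E'
from station import *
import numpy as np, cv2
def shot(n,f):
    p,d=read_camera(n); cv2.imwrite(f'pics/{f}.png',p[:,:,::-1]); np.save(f'pics/{f}.npy',d); return p,d
def world(n,d):
    c=camera_params(n);K=np.array(c['intrinsics']);T=np.array(c['cam_to_world'])
    v,u=np.mgrid[:400,:640]
    P=np.stack([(u-K[0,2])/K[0,0]*d,-(v-K[1,2])/K[1,1]*d,-d],-1)
    return P@T[:3,:3].T+T[:3,3]
E
python3 - <<'E'
from h import *
for n in('side','top'):
    p,d=shot(n,n+'0'); c=camera_params(n); print(n,{k:np.round(v,3).tolist() for k,v in c.items() if not isinstance(v,str)})
    W=world(n,d); hsv=cv2.cvtColor(p,cv2.COLOR_RGB2HSV)
    m=cv2.inRange(hsv,(5,150,120),(20,255,255))
    k,l,s,ce=cv2.connectedComponentsWithStats(m)
    for i in range(1,k):
        if s[i,4]>25:
            q=W[(l==i)&(d>0)]; print(s[i],ce[i].round(),np.median(q,0).round(3),q.min(0).round(3),q.max(0).round(3))
print(get_obs())
E
```

```text
side {'intrinsics': [[425.933, 0.0, 322.599], [0.0, 425.933, 201.005], [0.0, 0.0, 1.0]], 'cam_to_world': [[0.993, 0.043, -0.109, 0.52], [-0.115, 0.523, -0.845, -0.773], [0.021, 0.851, 0.524, 0.525], [0.0, 0.0, 0.0, 1.0]]}
[233 141  20  23 100] [240. 153.] [0.434 0.209 0.062] [0.421 0.167 0.057] [0.464 0.296 0.065]
[216 232  37  49 428] [230. 257.] [ 0.436 -0.2    0.062] [ 0.396 -0.247 -0.002] [ 0.477 -0.033  0.066]
top {'intrinsics': [[457.844, 0.0, 325.175], [0.0, 457.844, 200.859], [0.0, 0.0, 1.0]], 'cam_to_world': [[-0.027, 0.995, -0.099, 0.502], [-1.0, -0.027, -0.0, -0.002], [-0.003, 0.099, 0.995, 0.922], [0.0, 0.0, 0.0, 1.0]]}
[450 257   8  16  69] [454. 264.] [ 0.464 -0.238  0.063] [ 0.449 -0.244  0.06 ] [ 0.477 -0.231  0.066]
[171 265   6  17  69] [174. 273.] [0.461 0.283 0.062] [0.446 0.279 0.058] [0.476 0.289 0.067]
[229 272   7  17  73] [232. 280.] [0.445 0.175 0.062] [0.428 0.169 0.003] [0.46  0.193 0.065]
[393 273   9  18  80] [397. 281.] [ 0.435 -0.131  0.063] [ 0.419 -0.138  0.003] [ 0.45  -0.124  0.067]
[399 274  61  21 179] [429. 284.] [ 0.428 -0.188  0.065] [ 0.412 -
[... 177 characters left out ...]
6,  0.02240474,  1.556383  , -0.01148301,
        1.10925805, -0.08306669]), 'joint_vel': array([ 3.88500539e-04, -1.38500032e-03,  1.80613793e-04, -7.00619677e-04,
        8.43559645e-05, -1.52123525e-03, -5.69601396e-04]), 'joint_torque': array([ 3.94146904e-03, -5.97761679e+01,  1.61317136e+00, -2.81951594e+01,
        1.27544085e-02,  5.05486300e-03, -1.65228607e-05]), 'eef_pos': array([0.24696795, 0.62762063, 0.23039887]), 'tool_rot': array([-7.26012980e-05,  1.86305901e-01,  9.82491438e-01, -8.24612767e-04]), 'contact_force': array([ 0.68032734,  0.54859444, -0.13084432]), 'torque': array([-0.02919421,  0.00933083, -0.00195708]), 'grasp_force': 0.0, 'gripper_width': 0.9993936132569107}
```

View pics/top0.png

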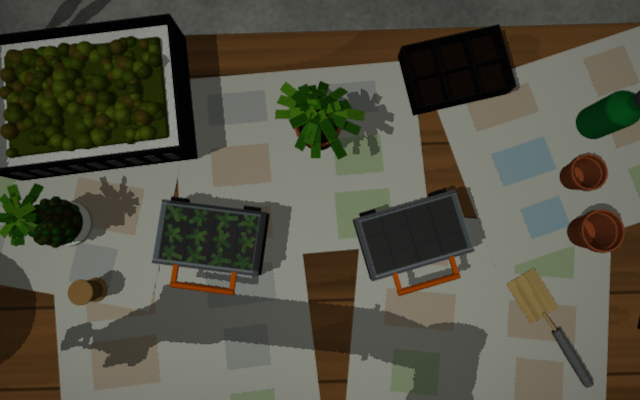

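View pics/side0.png

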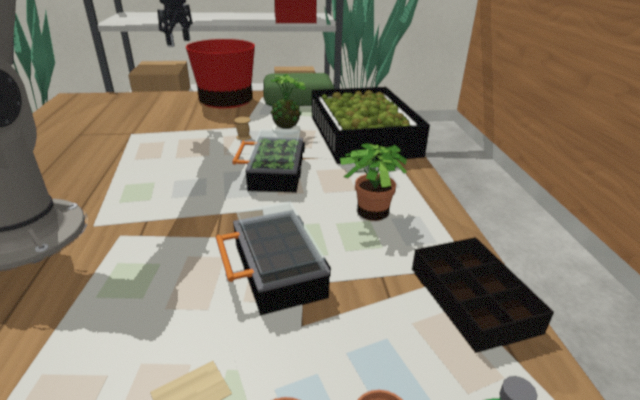

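The top view shows the seedling propagator on the left, with its bar from (171,283) to (234,291). The bare one is on the right, and the fern is at (318,115). The side view agrees. The bar middle is at about (0.432, 0.231) and the bar is yawed about 8°. I'll pinch it from above with the tool vertical and let it roll between the pads through the arc.

```bash
python3 -m creep '[[1,23,-50,0,0,0,-0.168],[1,23,-50,0,0,0,-0.168],[1,23,-50,0,0,0,-0.168],[1,23,-50,0,0,0,-0.168],[1,23,-50,0,0,0,-0.168]]' 20
python3 -m creep '[[0,23,-50,0,0,0,-0.168],[-0.3,23,-50,0,0,0,-0.168],[-0.3,24,-47,0,0,0,-0.168],[-0.3,0,0,0,0,0,0],[-0.3,0,0,0,0,0,0]]'
python3 - <<'E'
from h import *
from scipy.spatial.transform import Rotation as R
o=get_obs(); print(o['eef_pos'],R.from_quat(np.roll(o['tool_rot'],-1)).as_matrix().round(3),o['gripper_width'])
d=np.load('pics/top0.npy');W=world('top',d);p=cv2.imread('pics/top0.png')
m=cv2.inRange(cv2.cvtColor(p,cv2.COLOR_BGR2HSV),(5,150,100),(20,255,255))>0
m&=(W[...,2]>.05)&(W[...,1]>.1)
q=W[m]; 
print(cv2.minAreaRect((q[:,:2]*1000).astype(np.float32)), cv2.boxPoints(cv2.minAreaRect((q[:,:2]*1000).astype(np.float32))))
b=q[(q[:,1]>.185)&(q[:,1]<.275)]; print(len(b),np.polyfit(b[:,1],b[:,0],1),b.mean(0))
f=(cv2.inRange(cv2.cvtColor(p,cv2.COLOR_BGR2HSV),(35,100,60),(85,255,255))>0)&(W[...,2]>.05)
f[:,:270]=0;f[:,380:]=0;print('fern',W[f].mean(0),W[f].min(0),W[f].max(0))
E
```

```text
t: 0.72
eef_pos: [0.3625, 0.3762, 0.2311]
tool_rot: [-0.0, 0.573, 0.82, -0.0]
contact_force: [1.2, 0.8, 0.6]
gripper_width: 1.002
grasp_force: 0.0
t: 1.35
eef_pos: [0.4317, 0.2317, 0.2312]
tool_rot: [-0.0, 0.757, 0.653, -0.0]
contact_force: [0.4, 1.5, 0.6]
gripper_width: 0.35
grasp_force: 0.0
[0.43170616 0.23169469 0.23115912] [[ 0.146  0.989 -0.   ]
 [ 0.989 -0.146  0.   ]
 [ 0.    -0.    -1.   ]] 0.34963229216907704
((444.7809143066406, 324.8487243652344), (62.128360748291016, 313.1228942871094), 2.2716405391693115) [[407.5355  480.05582]
 [419.9468  167.17903]
 [482.02634 169.64163]
 [469.61502 482.51843]]
213 [0.15748806 0.39551515] [0.43177938 0.23026655 0.06381888]
fern [0.72772344 0.01376507 0.14631513] [ 0.5024992  -0.07585588  0.11769008] [0.79775588 0.08040554 0.92209213]
```

```bash
python3 -m creep '[[-0.3,0,0,-50,0,0,0],[-0.3,0,0,-50,0,0,0],[-0.3,0,0,-30,0,0,0],[-0.3,0,0,-10,0,0,0],[-0.3,0,0,0,0,0,0]]' 20
python3 - <<'E'
from h import *
p,d=shot('side','side1'); cv2.imwrite('pics/s1.png',cv2.resize(cv2.imread('pics/side1.png')[90:220,150:350],None,fx=4,fy=4,interpolation=cv2.INTER_CUBIC))
E
```

```text
t: 1.98
eef_pos: [0.4318, 0.232, 0.0913]
tool_rot: [-0.0, 0.757, 0.654, -0.0]
contact_force: [-0.0, 1.0, 0.0]
gripper_width: 0.354
grasp_force: 0.0
```

View pics/s1.png

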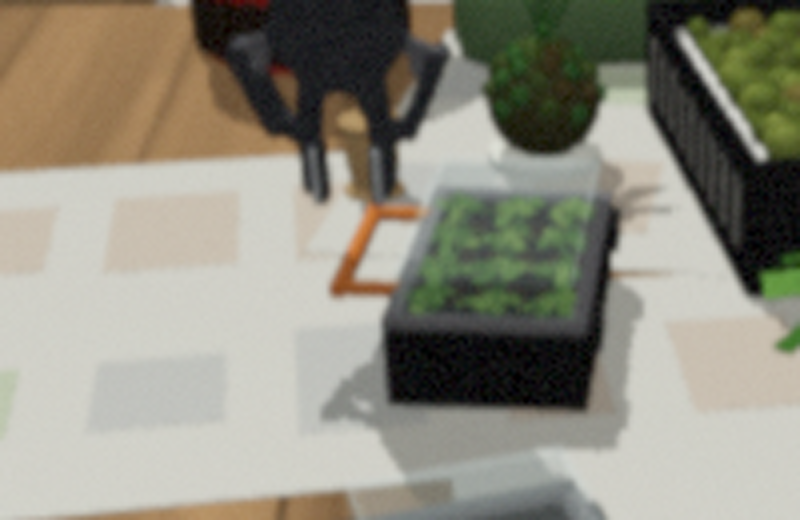

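The crop shows the fingers at (315,190) and (382,190) above the bar, which runs from (375,212) to (343,290). They straddle it, so I'll descend and close.

```bash
python3 -m creep '[[-0.3,0,0,-20,0,0,0],[-0.3,0,0,-20,0,0,0],[-0.3,0,0,-10,0,0,0],[-0.3,0,0,0,0,0,0]]' 20
python3 -m creep '[[-1,0,0,0,0,0,0],[-1,0,0,0,0,0,0],[-1,0,0,0,0,0,0],[-1,0,0,0,0,0,0]]' 20
python3 - <<'E'
import numpy as np
a0=np.arctan2(3.5,155);r=np.hypot(.155,.0035)*1000
c,s=.988,-.155
th=np.linspace(0,1.75,26); x=-r*np.cos(th+a0);z=r*np.sin(th+a0)
for t,dx,dz in zip(th[1:],np.diff(x),np.diff(z)): print(round(t,2),(dx*c).round(1),(dx*s).round(1),dz.round(1))
E
```

```text
t: 2.52
eef_pos: [0.4327, 0.2319, 0.0423]
tool_rot: [-0.0, 0.757, 0.653, 0.001]
contact_force: [-1.2, -0.5, 3.0]
gripper_width: 0.35
grasp_force: 1.3
t: 3.02
eef_pos: [0.4323, 0.2319, 0.0422]
tool_rot: [-0.0, 0.757, 0.653, 0.001]
contact_force: [-2.7, -0.2, 7.1]
gripper_width: 0.129
grasp_force: 21.5
0.07 0.6 -0.1 10.8
0.14 1.4 -0.2 10.8
0.21 2.1 -0.3 10.6
0.28 2.8 -0.4 10.5
0.35 3.6 -0.6 10.2
0.42 4.2 -0.7 10.0
0.49 4.9 -0.8 9.6
0.56 5.6 -0.9 9.3
0.63 6.2 -1.0 8.8
0.7 6.8 -1.1 8.4
0.77 7.4 -1.2 7.9
0.84 7.9 -1.2 7.3
0.91 8.4 -1.3 6.8
0.98 8.8 -1.4 6.2
1.05 9.2 -1.4 5.5
1.12 9.6 -1.5 4.8
1.19 9.9 -1.6 4.2
1.26 10.2 -1.6 3.4
1.33 10.4 -1.6 2.7
1.4 10.5 -1.7 2.0
1.47 10.7 -1.7 1.2
1.54 10.7 -1.7 0.5
1.61 10.7 -1.7 -0.3
1.68 10.7 -1.7 -1.0
1.75 10.6 -1.7 -1.8
```

Gripped (opening 11 mm). Now the arc.

```bash
python3 -m creep '[[-1,0.6,-0.1,10.8,0,0,0],[-1,1.4,-0.2,10.8,0,0,0],[-1,2.1,-0.3,10.6,0,0,0],[-1,2.8,-0.4,10.5,0,0,0],[-1,3.6,-0.6,10.2,0,0,0]]' 20
python3 -m creep '[[-1,4.2,-0.7,10,0,0,0],[-1,4.9,-0.8,9.6,0,0,0],[-1,5.6,-0.9,9.3,0,0,0],[-1,6.2,-1,8.8,0,0,0],[-1,0,0,0,0,0,0]]'
python3 - <<'E'
from h import *
p,d=shot('side','side2'); cv2.imwrite('pics/s2.png',cv2.resize(cv2.imread('pics/side2.png')[60:220,150:350],None,fx=3.5,fy=3.5,interpolation=cv2.INTER_CUBIC))
E
```

```text
t: 3.65
eef_pos: [0.4419, 0.2302, 0.0949]
tool_rot: [-0.001, 0.757, 0.653, -0.0]
contact_force: [-3.8, 5.5, 0.1]
gripper_width: 0.13
grasp_force: 20.2
t: 4.28
eef_pos: [0.4612, 0.2273, 0.1328]
tool_rot: [-0.002, 0.757, 0.653, -0.001]
contact_force: [-10.7, 5.7, 6.3]
gripper_width: 0.13
grasp_force: 20.4
```

View pics/s2.png

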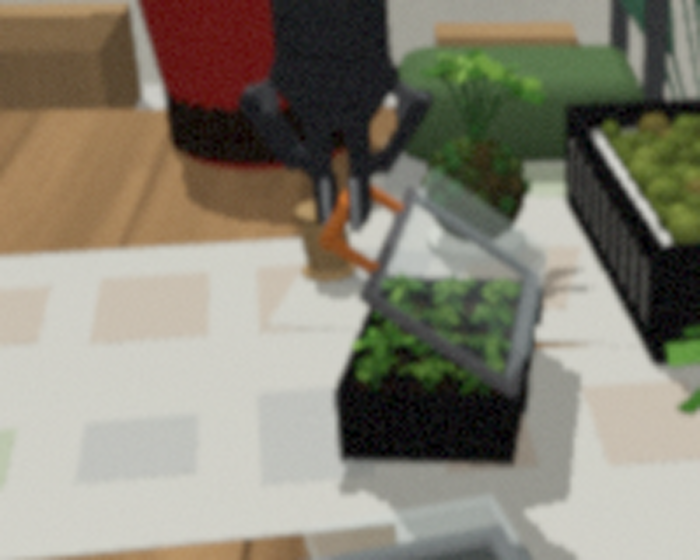

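The lid is up by about 0.6 rad with the bar held at (335,215). The force on the tool points slightly outward, so I'll add about 3 mm of height and continue.

```bash
python3 -m creep '[[-1,5.8,-1.1,10,0,0,0],[-1,6.9,-1.2,9,0,0,0],[-1,7.9,-1.2,7.5,0,0,0],[-1,8.4,-1.3,6.8,0,0,0],[-1,8.8,-1.4,6.2,0,0,0]]' 20
python3 -m creep '[[-1,9.2,-1.4,5.5,0,0,0],[-1,9.6,-1.5,4.8,0,0,0],[-1,9.9,-1.6,4.2,0,0,0],[-1,10.2,-1.6,3.4,0,0,0],[-1,10.4,-1.6,2.7,0,0,0]]'
```

```text
t: 4.95
eef_pos: [0.5007, 0.2212, 0.1727]
tool_rot: [-0.001, 0.757, 0.653, 0.0]
contact_force: [-3.0, 4.7, 2.4]
gripper_width: 0.133
grasp_force: 19.8
t: 5.58
eef_pos: [0.5513, 0.2131, 0.1931]
tool_rot: [-0.0, 0.757, 0.653, 0.001]
contact_force: [-0.3, 6.2, -0.6]
gripper_width: 0.131
grasp_force: 20.3
```

```bash
python3 -m creep '[[-1,10.5,-1.7,2,0,0,0],[-1,10.7,-1.7,1.2,0,0,0],[-1,10.7,-1.7,0.5,0,0,0],[-1,10.7,-1.7,-0.3,0,0,0],[-1,10.7,-1.7,-1,0,0,0]]' 20
python3 -m creep '[[-1,10.6,-1.7,-1.8,0,0,0],[-1,0,0,0,0,0,0],[-1,0,0,0,0,0,0]]'
python3 - <<'E'
from h import *
p,d=shot('side','side3'); cv2.imwrite('pics/s3.png',cv2.resize(cv2.imread('pics/side3.png')[40:220,150:370],None,fx=3.3,fy=3.3,interpolation=cv2.INTER_CUBIC))
E
```

```text
t: 6.2
eef_pos: [0.6046, 0.2045, 0.1948]
tool_rot: [-0.0, 0.757, 0.653, 0.001]
contact_force: [-0.1, 4.2, 4.8]
gripper_width: 0.128
grasp_force: 21.1
t: 6.58
eef_pos: [0.6155, 0.2027, 0.1932]
tool_rot: [0.0, 0.757, 0.653, 0.001]
contact_force: [0.1, 5.5, 2.0]
gripper_width: 0.127
grasp_force: 20.7
```

View pics/s3.png

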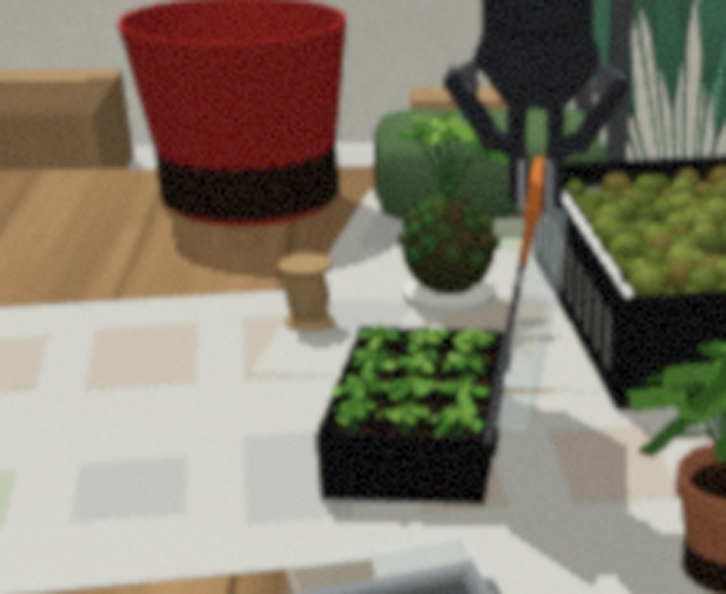

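The lid leans back past upright, with the bar at (537,170) between the pads. I'll open the gripper and rise.

```bash
python3 -m creep '[[0.6,0,0,0,0,0,0],[0.6,0,0,0,0,0,0],[0.6,0,0,0,0,0,0],[0.6,0,0,0,0,0,0]]' 20
python3 -m creep '[[0.6,0,0,15,0,0,0],[0.6,0,0,20,0,0,0],[0.6,0,0,30,0,0,0],[0.6,0,0,40,0,0,0],[0.6,0,0,40,0,0,0]]'
python3 -m creep '[[0.6,-30,0,0,0,0,0],[0.6,-30,0,0,0,0,0],[0.6,-30,0,0,0,0,0],[0.6,0,0,0,0,0,0],[0.6,0,0,0,0,0,0]]'
python3 - <<'E'
from h import *
p,d=shot('side','side4'); shot('top','top4')
E
```

```text
t: 7.12
eef_pos: [0.6145, 0.2017, 0.1925]
tool_rot: [0.0, 0.758, 0.653, -0.0]
contact_force: [0.3, -0.3, 0.8]
gripper_width: 0.802
grasp_force: 0.0
t: 7.75
eef_pos: [0.6145, 0.2018, 0.3401]
tool_rot: [0.0, 0.758, 0.653, 0.0]
contact_force: [0.5, -0.8, 0.5]
gripper_width: 0.806
grasp_force: 0.0
t: 8.38
eef_pos: [0.5251, 0.202, 0.3386]
tool_rot: [0.0, 0.757, 0.653, 0.001]
contact_force: [1.4, 1.0, 0.4]
gripper_width: 0.802
grasp_force: 0.0
```

View pics/side4.png

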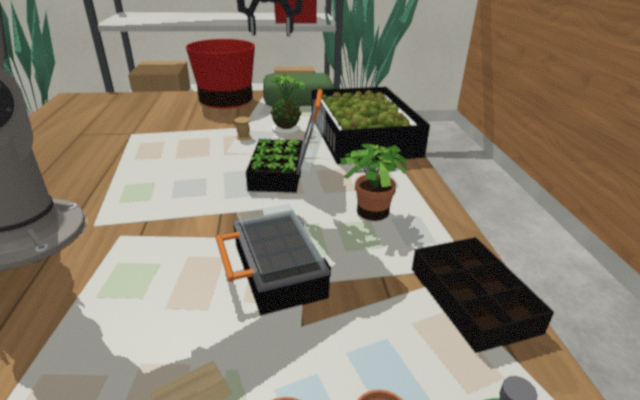

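The seedling lid stands open, leaning back with its bar at (318,98). The bare lid is shut and the fern at (375,190) has not moved. The gripper is clear of everything.

```bash
python3 -c "
from station import *
print(hand_in())"
```

```text
the job is handed in; nothing more can be done
None
```

The seedling propagator's lid is open past its balance point and stayed leaning back after I let go; the other lid is still shut, the fern was not touched, and the job is handed in.

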